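Clip the spice jar into the tilting rack

ROBOT

A 6-joint arm with a two-finger parallel gripper is mounted at the origin on a cart in front of the work surface, level with it; the furniture and walls round the work are solid. World frame = base frame: x ahead of the robot, y to its left, z up, the work surface at z = 0. Lengths are in mm, angles in rad, forces in N, time in s.
With the tool pointing down it reaches from about 350 to 800 mm from the base axis. Payload 7.3 kg.
Tool frame: the origin (TCP) lies midway between the tips of the shut fingers; the grasp point (between the pads) lies 19 mm behind it; z points along the fingers, y is the direction in which the jaws open and shut (so a half turn about z gives the same grasp; the last joint's range is limited). The gripper opens to 85 mm and grips with 20 to 120 N. Pads are 22 mm wide; open, the fingers measure 114 mm over their backs; the gripper's body (76 mm by 85 mm) begins 54 mm behind the grasp point. The pads swing forward as they close: fully open they stand 13 mm farther back than shut.
Start: joints at [-1.321, 0.342, 1.524, -0, 1.275, -0.146], TCP at [202.435, -484.422, 231.322] pointing down, gripper open.
Joint ranges: [-2.53, 2.53], [-0.77, 2.02], [0.04, 2.7], [-1, 4.14], [0.28, 2.66], [-3.11, 3.11]. Speed limits (rad/s): [2.57, 2.57, 3.14, 3.14, 3.14, 3.14].

INTERFACE

Orientations are given as a unit quaternion [w, x, y, z].
In Python, from workcell import sensors, viewer, order, silhouettes gives the robot as it stands. The module is installed in compiled form; this text tells all that it offers.
- The arm moves only by the tool drive_tool, never from a script. Its argument "motion" is one flat list of numbers, 5 for each row, row after row: the shift along the tool's x, y, z in mm, then the turn about the tool's z in rad, then the closure, from 0 (fully open) to 1 (shut). In form: [dx, dy, dz, yaw, fingers, dx, dy, dz, yaw, fingers, ...]. A call has 1 to 12 rows; each row shifts and turns the commanded pose from where the row before left it, along the tool's axes as they then stand; what a row does not reach is not made up. A row lasts 1/8 s, in which the tool goes at most 62.5 mm and 10.7 degrees, less where a joint would pass 70% of its speed; a pose out of reach is approached as far as the arm can. A call is refused whole if a number of a shift passes 62.5 or a number of a turn 0.188, either way. A call with a gripper value outside its range is refused whole. The fingers move at their own pace and stop on an object; the grip force is fixed at half the most. Time passes only in rows, so rows that do not move let the fingers close. It gives the time, the measured TCP pose, the force and the opening at its end, in the units of the state.
- sensors.get_obs(): the state, without advancing time (a new reading comes with each control period).
- viewer.grab_frame(name): name is "scene" or "top"; returns (picture, depth): 480x640x3 uint8, red, green, blue; 480x640 float32, mm along the optical axis (not along the pixel's ray), 0 where there is no reading.
- viewer.camera_info(name): a dict with "fx", "fy", "cx", "cy" (pixels), "eye" and "attitude" of the camera in the world. Camera axes: x right, y down, z forward; pixel columns grow to the right and rows downward; lengths in mm; the calibration is good to about 2 mm. A picture is of the moment at which its call begins. camera_info takes no time and is no camera call.
- order.close_job(): hands the job in, once; it reports no verdict.
Trained networks look in the newest picture that a camera, given by its name, has taken for a name from the list of things; names that differ only in an ending like _2 or _b are one class to them, and where a whole thing is asked for, a point or a joint stands for the part that bears it (a point fixed in the world has none). Each returns a list of dicts, best first, with "conf" (0 to 1); they miss things now and then, are a little off and sometimes report something else, mostly with a low value. They report only what shows in the picture. A call takes as long as a camera call. They do not tell look-alikes from the thing itself.
- silhouettes(target, camera): "mask" (480x640 bool, what is visible of it) and "rect" ([left, top, width, height] in pixels, round what is visible of it).
The state is a dict: "clock": time; "joint_pos": joint angles; "dq": joint speeds; "effort": joint torques, N m; "tool_pos": TCP position; "orientation": TCP orientation; "ft_force": force on the tool from outside, world axes, zero at the start; "torque": the same for the moment, N m; "width": finger opening in mm.
Only numpy, scipy, OpenCV 4.12 (cv2) and the standard library are available. Lean on these libraries where they do the work, as an engineer would, in place of code of your own. Each camera call takes 0.05 s, during which the arm holds its last target.

TASK

Snap the loose spice jar into the empty spring clip at the left end of the little wooden spice rack, pressed fully home and standing straight, while the rack's board is still upright. Then lean the board back to about 25 degrees from upright by its grip tab, so that the labels can be read from above, and let go: it must stay there with all three jars in their clips.

Things in the scene. Friction and masses are not known exactly. Their poses are not given: they have to be found in the camera images.
- spice_jar_centre (a point): The loose spice jar, upright on the table left or right of the rack: round glass, black cap, green label with red peppers; 101 mm tall, 0.08 to 0.16 kg. Body 44 mm diameter up to 65 mm, then a tapering shoulder; cap 44 mm diameter, 80 to 101 mm above the foot: grip the cap; gripped front and back as seen from the clip, it cannot swing as it goes in. The point is on its axis, half-way up; z up along it. Yaw does not matter.
- seat_left (a point): The empty clip, left-most of three as the robot sees them: where the jar's centre comes to lie when snapped home. x points into the clip, square to the board, away from the robot; y left along the row; z up along the board. The jar goes in along +x. Board face 25 mm behind this point, board 14 mm thick, its top edge 14.5 mm above this point (below the cap). Next jar 80 mm to the right.
- throat_left (a point): Throat of the empty clip, 14 mm in front of its seat and 6 mm higher, same axes. Two black springy arms, bands 14 mm tall centred on this height, here 30 mm apart when empty, with flared lips reaching 13 mm farther out to the front (40 mm apart). Pushing the 44 mm jar through takes about 4 to 8 N; past the throat the arms snap shut round it and press it against a pad 22 mm behind the seat point.
- ledge_left (a point): Top of the board's ledge right under the seat of the empty clip, 50.5 mm below the seat point, same axes. The ledge is 6 mm thick and reaches 26 mm in front of this point. The jar must come in with its foot just above the ledge (2 to 4 mm); then it may stand or hang a few mm over it. Under it is the rack's fixed foot plank, 12 mm high, reaching 76 mm in front of the hinge line.
- seat_middle (a point): The middle clip, 80 mm to the right of the empty one, same axes; it holds a jar, which must stay in it.
- seat_right (a point): The right clip, 80 mm right of the middle one, same axes; it holds a jar, which must stay in it.
- jar_middle_centre (a point): Centre (half-way up, 53 mm above its foot) of the herb jar held in the middle clip: squarish glass jar 41 mm wide, 106 mm tall, black cap.
- jar_right_centre (a point): Centre (half-way up, 50.5 mm above its foot) of the jar held in the right clip: same make as the loose one, 44 mm diameter, 101 mm tall, black cap.
- rack_board (a joint): Lean of the rack's board in rad: 0 upright (a stop; it starts there), growing as its top goes back, away from the robot, up to 0.9. A stiff friction hinge along the row of clips: it stays where it is left; moving it takes about 0.9 N m, that is 8 to 12 N at the grip tab. 25 degrees is 0.44.
- hinge_axis (a point): Middle of the hinge line of the board, 20 mm above the table; y runs along the hinge line, to the left; x and z turn with the board: z up along the board, x square to it, away from the robot. The rack's foot is fixed to the table.
- grip_tab (a point): Round-topped wooden grip tab at the right end of the board, 14 mm thick (x), 40 mm wide (y). The point is in its middle, 105 mm up the board from the hinge line, 18 mm below the tab's top, 34 mm above the board's edge. Axes as hinge_axis. Push its front face back, or pinch it across x from above. Nearest jar 17 mm left of the tab. Mind the window wall behind the table when tilting the wrist.
Things that resemble listed ones, but are neither listed nor needed, are in the scene too. Leave any purple look-alike of the part that bears spice_jar_centre alone.

How it is judged (in metres and radians):
On the way, in this order (a step that is already met when the one before it is completed fails the run):
1. the loose jar is snapped fully home in the left clip, the board still about upright (leaning less than 11 degrees) (x of spice_jar_centre in the frame of seat_left between -0.006 and 0.006 m and y of spice_jar_centre in the frame of seat_left between -0.006 and 0.006 m and z of spice_jar_centre in the frame of seat_left between -0.01 and 0.01 m and angle between the z axis of spice_jar_centre and the z axis of seat_left, either way round below 0.12 rad and value of joint rack_board below 0.19 rad), for 0.2 s.
2. the board leans back about 25 degrees (19 to 31) with the jar in its clip (x of spice_jar_centre in the frame of seat_left between -0.006 and 0.006 m and y of spice_jar_centre in the frame of seat_left between -0.006 and 0.006 m and z of spice_jar_centre in the frame of seat_left between -0.01 and 0.01 m and angle between the z axis of spice_jar_centre and the z axis of seat_left, either way round below 0.12 rad and value of joint rack_board between 0.33 and 0.55 rad), for 0.2 s.
At the end, for the whole second after the job is handed in: The jar's centre lies within 6 mm of the left clip's seat along and across the clip and 10 mm in height, its axis within 7 degrees of the board's upright direction; the two other jars are still within 8 mm (12 mm in height) of their seats; the board leans back 19 to 31 degrees, at rest and let go (all of step 2 and x of jar_middle_centre in the frame of seat_middle between -0.008 and 0.008 m and y of jar_middle_centre in the frame of seat_middle between -0.008 and 0.008 m and z of jar_middle_centre in the frame of seat_middle between -0.012 and 0.012 m and x of jar_right_centre in the frame of seat_right between -0.008 and 0.008 m and y of jar_right_centre in the frame of seat_right between -0.008 and 0.008 m and z of jar_right_centre in the frame of seat_right between -0.012 and 0.012 m and velocity of joint rack_board between -0.03 and 0.03 rad/s); the robot touches nothing.
It also fails if it takes over 54 s, if anything falls off the work surface, if the arm or the gripper's body presses on something with over 40 N, if the wrist force passes 120 N, or if a joint passes its speed limit or range.

## Working session

There is one attempt and no reset: what is moved stays moved. The work goes in short steps, Python scripts to look and compute and a tool call to move; the robot and the scene stay as the last step left them, time stands still between calls to the robot, and variables do not carry over. Pictures are saved under pics/ and viewed, and the job is handed in when it is done.

Besides the shell and the picture viewer there is one more tool, called after "Emit:" as name(argument=value, ...) on one line, values as JSON. drive_tool: Moves the arm, as the interface text tells. Its arguments: {"type":"object","properties":{"motion":{"type":"array"}},"required":["motion"]}

```bash
mkdir -p pics
cat > h.py <<'E'
import numpy as np, cv2
from workcell import sensors, viewer, order, silhouettes
from scipy.spatial.transform import Rotation as R
def Rc(info):
    a=np.array(info['attitude'],float)
    if a.size==9: return a.reshape(3,3)
    a=a.ravel(); return R.from_quat([a[1],a[2],a[3],a[0]]).as_matrix()
def cloud(d,info):
    v,u=np.mgrid[0:480,0:640]
    p=np.stack([(u-info['cx'])/info['fx']*d,(v-info['cy'])/info['fy']*d,d],-1)
    return p@Rc(info).T+np.array(info['eye'])
def proj(P,info):
    q=(np.array(P)-np.array(info['eye']))@Rc(info)
    return np.array([q[...,0]/q[...,2]*info['fx']+info['cx'],q[...,1]/q[...,2]*info['fy']+info['cy']]).T
E
python3 - <<'E'
from h import *
print(sensors.get_obs())
for n in('scene','top'):
    im,d=viewer.grab_frame(n); i=viewer.camera_info(n); print(n,i)
    cv2.imwrite(f'pics/{n}0.png',im[:,:,::-1]); np.savez(f'{n}0.npz',im=im,d=d)
    for t in('spice_jar_centre','seat_left','grip_tab','jar_middle_centre','jar_right_centre'):
        for r in silhouettes(t,n): 
            m=r['mask']; P=cloud(d,i)[m&(d>0)]
            print(n,t,round(r['conf'],2),r['rect'],m.sum(),np.median(P,0).round(),np.percentile(P,2,axis=0).round(),np.percentile(P,98,axis=0).round())
E
```

```text
{'clock': 0.0, 'joint_pos': array([-1.32098748e+00,  3.42758828e-01,  1.52501313e+00, -9.22464701e-06,
        1.27543836e+00, -1.46016201e-01]), 'dq': array([ 0.00062843,  0.00211881, -0.00084467,  0.00041006,  0.00143788,
       -0.00059217]), 'effort': array([ 1.94975357e-03, -4.33670461e+01, -2.46003985e+01,  8.94356299e-05,
        7.83763215e-03,  9.92340034e-06]), 'tool_pos': array([ 202.33138779, -483.99940661,  230.60859846]), 'orientation': array([-8.07513309e-04,  9.80478574e-01,  1.96624291e-01, -4.63620952e-05]), 'ft_force': array([0.07755919, 0.0189935 , 0.56936401]), 'torque': array([-0.04126544, -0.0545469 , -0.00043869]), 'width': 85.05063097574403}
scene {'fx': 596.7133818254641, 'fy': 596.7133818254641, 'cx': 326.42421333887876, 'cy': 238.98537324291271, 'eye': array([-151.15171209,  970.41406364,  998.70001063]), 'attitude': array([ 0.13015672, -0.27432173,  0.8551237 , -0.42020267])}
scene spice_jar_centre 0.97 [389.7, 197.7, 19.1, 39.0] 577 [ 449. -218.   65.] [ 434. -249.    7.] [ 473. -207.  105.]
scene spice_jar_centre 0.88 [399.6, 183.0, 14.7, 34.4] 378 [ 46
[... 907 characters left out ...]
00.] [ 488. -173.   17.] [ 529. -132.  106.]
top spice_jar_centre 0.68 [429.6, 249.4, 26.5, 27.5] 495 [ 450. -227.  100.] [ 432. -253.    5.] [ 472. -211.  105.]
top spice_jar_centre 0.57 [465.3, 243.9, 32.9, 22.8] 521 [ 468. -315.  100.] [ 449. -343.   15.] [ 489. -302.  106.]
top seat_left 0.94 [240.7, 201.5, 134.0, 36.8] 2888 [556. 109.  33.] [511. -72.  23.] [574. 206. 140.]
top grip_tab 0.61 [238.4, 201.7, 137.9, 37.3] 3023 [556. 109.  32.] [511. -72.  14.] [576. 207. 138.]
top jar_middle_centre 0.91 [286.8, 208.8, 21.2, 27.0] 449 [532.  77. 132.] [517.  60.  48.] [558.  97. 138.]
top jar_right_centre 0.78 [326.8, 210.9, 19.0, 29.4] 419 [529.  -1. 127.] [513. -21.  49.] [553.  18. 132.]
```

Run:
```python
from h import *
a=np.load('scene0.npz')['im'];b=np.load('top0.npz')['im']
A=cv2.resize(a[160:340,230:470],None,fx=3.3,fy=3.3,interpolation=cv2.INTER_CUBIC)
B=cv2.resize(b[180:300,220:520],None,fx=2.6,fy=2.6,interpolation=cv2.INTER_CUBIC)
cv2.imwrite('pics/a.png',A[:,:,::-1]);cv2.imwrite('pics/b.png',B[:,:,::-1])
```

```text
(no output)
```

View pics/scene0.png

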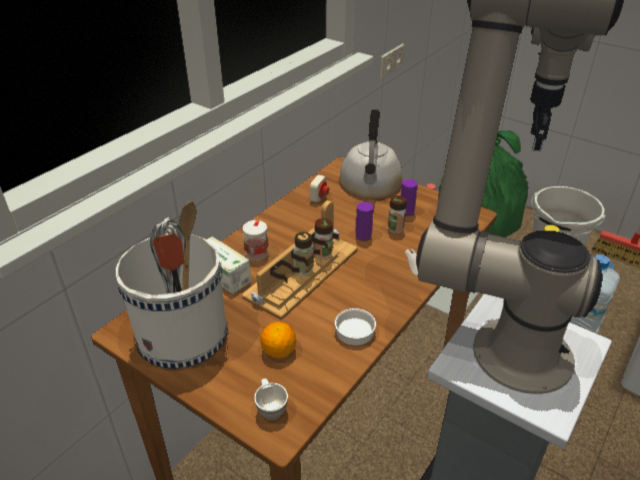

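View pics/top0.png

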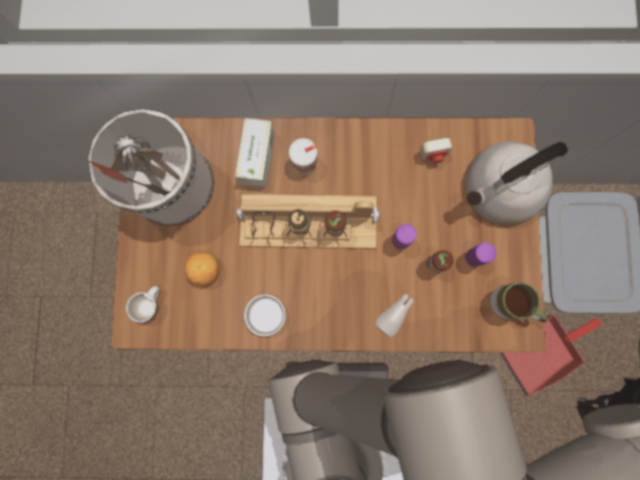

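View pics/a.png

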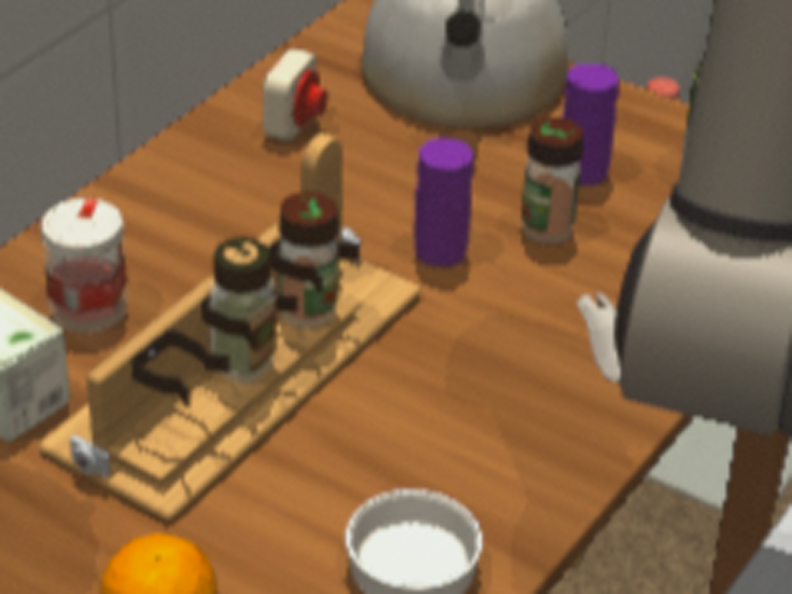

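View pics/b.png

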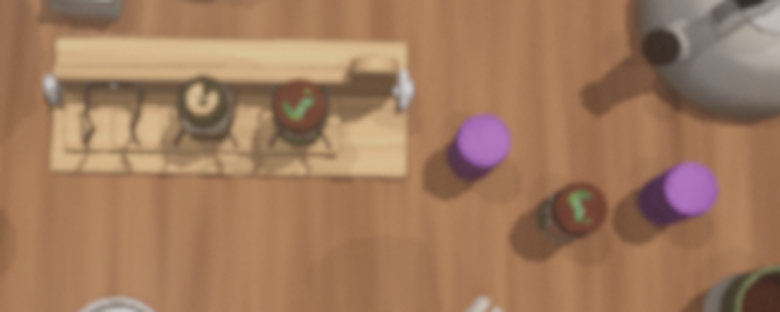

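The loose jar is the red-capped one between the two purple look-alikes, at top (441,261) and scene (398,215). The rack's empty clip is at its left end, at top about (262,222). Next I'll fit precise positions from depth.

```bash
cat > fit.py <<'E'
from h import *
def capfit(P,c,ztop,r=22,tol=4):
    # points on cap top disc -> min enclosing circle style centre
    m=(np.hypot(P[...,0]-c[0],P[...,1]-c[1])<40)&(abs(P[...,2]-ztop)<tol)
    Q=P[m]
    if len(Q)<20: return None
    (x,y),rad=cv2.minEnclosingCircle(Q[:,:2].astype(np.float32))
    return len(Q),np.round([x,y,rad],1),Q.mean(0).round(1)
E
python3 - <<'E'
from fit import *
for n in('scene','top'):
    z=np.load(f'{n}0.npz'); i=viewer.camera_info(n); P=cloud(z['d'].astype(float),i); P[z['d']==0]=np.nan
    print(n,'table z',np.nanmedian(P[...,2][(abs(P[...,0]-420)<60)&(abs(P[...,1])<80)]))
    for nm,c,zt in(('loose',(452,-230),101),('right',(532,-2),131),('mid',(535,78),136),('purp1',(508,-152),101),('purp2',(470,-315),101)):
        print(nm,capfit(P,c,zt))
    # board top edge
    m=(abs(P[...,2]-95)<3)&(P[...,1]>-80)&(P[...,1]<220)&(P[...,0]>545)&(P[...,0]<600)
    Q=P[m]; print('edge',len(Q),Q.mean(0),Q.min(0),Q.max(0)); 
    pf=np.polyfit(Q[:,1],Q[:,0],1); print('slope',pf)
    # left part of row: points per z bins
    for z0 in range(10,150,8):
        m=(abs(P[...,2]-z0)<4)&(P[...,1]>-110)&(P[...,1]<240)&(P[...,0]>480)&(P[...,0]<600); Q=P[m]
        if len(Q)>5: print(z0,len(Q),np.percentile(Q,[2,50,98],axis=0).round()[:,:2].tolist())
    m=(P[...,2]>103)&(P[...,2]<150)&(P[...,1]>-120)&(P[...,1]<-25)&(P[...,0]>530)&(P[...,0]<600); Q=P[m]; print('tab',len(Q),np.percentile(Q,[2,50,98],axis=0).round(1).tolist())
    m=(P[...,2]>60)&(P[...,2]<92)&(P[...,1]>110)&(P[...,1]<210)&(P[...,0]>480)&(P[...,0]<600); Q=P[m]; print('clip/left',len(Q),Q.round().astype(int)[::max(1,len(Q)//60)].tolist())
E
```

```text
scene table z -1.1427784439420634
loose (123, array([ 458.3, -231.7,   25.6]), array([ 455.2, -229.6,  101.7]))
right (113, array([536.5,   2.3,  23.3]), array([537.3,   2.4, 129.2]))
mid (130, array([537.5,  81.9,  23.2]), array([539.1,  82.7, 134.7]))
purp1 (126, array([ 514.3, -150.3,   24.2]), array([ 511.7, -149.8,  101.9]))
purp2 (116, array([ 473.7, -322.7,   25.9]), array([ 472.2, -320.1,  101.6]))
edge 140 [567.37666088 106.36423797  93.6873926 ] [545.01852592 -77.7538336   92.00386596] [577.15664187 215.36170945  97.88631656]
slope [2.03227452e-02 5.65215048e+02]
10 917 [[493.0, -90.0], [509.0, 98.0], [581.0, 227.0]]
18 478 [[495.0, -87.0], [513.0, 71.0], [583.0, 227.0]]
26 931 [[512.0, -23.0], [533.0, 143.0], [569.0, 225.0]]
34 288 [[513.0, -92.0], [553.0, 141.0], [583.0, 229.0]]
42 147 [[515.0, -79.0], [562.0, 101.0], [574.0, 213.0]]
50 153 [[516.0, -4.0], [556.0, 99.0], [571.0, 212.0]]
58 174 [[516.0, -4.0], [561.0, 99.0], [574.0, 213.0]]
66 160 [[515.0, -76.0], [548.0, 100.0], [573.0, 213.0]]
74 151 [[513.0, -71.0], [552.0, 104.0], [573.0, 213.0]]
82 319 [[510.0, -24.0]
[... 3653 characters left out ...]
4, 187, 91], [564, 167, 92], [564, 145, 91], [565, 132, 89], [563, 208, 85], [564, 198, 76], [563, 186, 85], [562, 172, 90], [563, 152, 87], [562, 140, 91], [562, 130, 89], [562, 118, 90], [563, 205, 74], [563, 195, 72], [560, 181, 87], [560, 169, 90], [560, 154, 90], [560, 143, 88], [562, 131, 78], [562, 120, 78], [563, 203, 62], [563, 189, 62], [560, 176, 76], [559, 164, 82], [560, 153, 78], [560, 142, 77], [562, 132, 70], [563, 121, 64], [556, 181, 86], [550, 182, 92], [548, 138, 92], [544, 138, 89], [542, 136, 88], [537, 182, 89], [537, 136, 82], [531, 140, 89], [529, 140, 86], [524, 177, 90], [521, 175, 92], [517, 179, 89], [516, 178, 80], [513, 140, 86], [508, 181, 88], [507, 183, 81]]
```

Run:
```python
from fit import *
for n in('scene','top'):
    z=np.load(f'{n}0.npz'); i=viewer.camera_info(n); P=cloud(z['d'].astype(float),i); P[z['d']==0]=np.nan
    def st(nm,x,y,zz):
        m=(P[...,0]>x[0])&(P[...,0]<x[1])&(P[...,1]>y[0])&(P[...,1]<y[1])&(P[...,2]>zz[0])&(P[...,2]<zz[1]);Q=P[m]
        print(n,nm,len(Q),np.percentile(Q,[5,50,95],axis=0).round(1).tolist() if len(Q) else ''); return Q
    st('table around',(400,480),(20,200),(-10,10))
    st('ledge L',(520,550),(145,175),(18,40))
    st('plank',(494,508),(-60,200),(5,20))
    st('boardtop',(562,574),(100,205),(82,100))
    Q=st('boardface L',(552,572),(186,212),(45,85)); Q=st('face gap M',(552,572),(108,128),(45,78)); st('face gap R',(552,572),(30,48),(45,78)); st('face tab',(552,572),(-78,-42),(100,138))
    st('tabtop',(552,585),(-90,-30),(138,160))
    st('box',(585,720),(120,220),(15,200)); st('whitejar',(585,720),(20,110),(15,200))
    # plank front edge by raycast: points z 4..17 front-most per y bin
    xs=[];ys=[]
    for y in range(-70,210,10):
        m=(abs(P[...,1]-y)<5)&(P[...,2]>7)&(P[...,2]<18)&(P[...,0]>470)&(P[...,0]<530)
        if m.sum()>4: xs.append(np.percentile(P[m][:,0],8));ys.append(y)
    pf=np.polyfit(ys,xs,1);print('front edge',pf,np.std(np.polyval(pf,ys)-xs))
    xs=[];ys=[]
    for y in range(100,206,6):
        m=(abs(P[...,1]-y)<4)&(P[...,2]>84)&(P[...,2]<100)&(P[...,0]>562)&(P[...,0]<590)
        if m.sum()>4: xs.append(np.percentile(P[m][:,0],90));ys.append(y)
    pf=np.polyfit(ys,xs,1);print('back top edge',pf,np.std(np.polyval(pf,ys)-xs))
    # left end/right end of board
    m=(P[...,2]>83)&(P[...,2]<97)&(P[...,0]>562)&(P[...,0]<576);Q=P[m];print('board y range',Q[:,1].min(),Q[:,1].max())
```

```text
scene table around 1721 [[404.1, 30.3, -1.9], [439.4, 115.7, 1.5], [475.6, 192.3, 5.0]]
scene ledge L 101 [[522.0, 146.8, 23.8], [535.0, 160.0, 27.2], [548.7, 173.6, 30.7]]
scene plank 472 [[494.8, -43.5, 7.3], [499.8, 77.8, 12.6], [507.3, 188.2, 16.9]]
scene boardtop 188 [[562.4, 106.1, 83.0], [566.8, 153.7, 90.3], [572.9, 199.5, 94.9]]
scene boardface L 107 [[563.5, 187.5, 47.3], [565.7, 199.6, 64.0], [569.6, 211.5, 82.1]]
scene face gap M 28 [[562.4, 109.1, 45.7], [564.4, 117.3, 56.8], [567.9, 127.1, 73.8]]
scene face gap R 0 
scene face tab 116 [[560.5, -75.2, 101.8], [563.4, -56.9, 121.9], [569.4, -42.7, 137.0]]
scene tabtop 36 [[561.1, -69.8, 138.6], [566.9, -57.5, 143.5], [573.6, -47.3, 146.5]]
scene box 750 [[639.0, 166.8, 18.6], [650.3, 191.4, 70.4], [709.2, 216.6, 75.2]]
scene whitejar 762 [[670.6, 53.3, 20.8], [686.7, 89.3, 67.3], [715.9, 104.9, 90.6]]
front edge [8.29142345e-03 4.94566110e+02] 0.7731267160618669
back top edge [2.19094448e-02 5.71509569e+02] 0.5421123407147249
board y range -440.41486235421416 467.44363847641154
top table around 2592 [[404.2, 29.2, -3.1], 
[... 350 characters left out ...]
, [563.7, 208.1, 84.6]]
top face gap M 26 [[561.5, 108.8, 46.7], [562.3, 119.1, 65.4], [563.0, 126.6, 77.5]]
top face gap R 24 [[560.6, 30.7, 47.5], [561.2, 38.7, 62.9], [561.8, 46.4, 73.9]]
top face tab 91 [[559.6, -77.5, 102.6], [560.6, -58.7, 125.4], [570.2, -43.8, 137.5]]
top tabtop 76 [[561.0, -73.2, 138.7], [566.3, -61.4, 142.0], [572.1, -49.9, 145.6]]
top box 1222 [[610.7, 157.7, 17.3], [673.5, 185.3, 71.4], [715.6, 216.4, 75.9]]
top whitejar 789 [[605.9, 45.1, 16.3], [686.2, 72.1, 86.4], [715.8, 100.4, 90.8]]
front edge [7.03080611e-03 4.92851703e+02] 0.6051026030981801
back top edge [1.54262883e-02 5.72205200e+02] 0.8168248084823578
board y range -444.0716938023534 459.2166305728007
```

Emit:
drive_tool(motion=[0,0,0,-0.167,0,0,0,0,-0.167,0,0,0,0,-0.167,0,0,0,0,-0.167,0,0,0,0,-0.167,0,0,0,0,-0.167,0,0,0,0,-0.164,0,0,0,0,0,0])

```text
clock: 1.6
tool_pos: [202.4, -484.4, 231.3]
orientation: [0.0, 0.711, 0.703, -0.0]
ft_force: [-1.2, -0.2, 0.3]
width: 85.4
```

Emit:
drive_tool(motion=[35,31,0,0,0,36,36,0,0,0,36,36,0,0,0,36,36,0,0,0,36,36,0,0,0,36,36,0,0,0,36,36,0,0,0,0,0,0,0,0,0,0,0,0,0])

```text
clock: 2.72
tool_pos: [451.4, -235.9, 231.2]
orientation: [-0.0, 0.711, 0.703, -0.0]
ft_force: [-0.2, -0.1, -0.3]
width: 85.1
```

Emit:
drive_tool(motion=[3,3,30,0,0,0,0,40,0,0,0,0,40,0,0,0,0,30,0,0,0,0,19,0,0,0,0,0,0,0,0,0,0,0,0])

```text
clock: 3.6
tool_pos: [454.7, -233.8, 73.2]
orientation: [0.001, 0.711, 0.703, 0.0]
ft_force: [-0.9, -0.0, 0.1]
width: 85.3
```

Run:
```python
from h import *
a,_=viewer.grab_frame('scene');b,_=viewer.grab_frame('top')
A=cv2.resize(a[140:280,330:470],None,fx=3,fy=3,interpolation=cv2.INTER_CUBIC)
B=cv2.resize(b[200:330,380:510],None,fx=3,fy=3,interpolation=cv2.INTER_CUBIC)
h=min(len(A),len(B));cv2.imwrite('pics/c.png',np.hstack([A[:h],B[:h]])[:,:,::-1]);print(sensors.get_obs()['ft_force'])
```

```text
[-0.0772254  -0.17846723 -0.47222106]
```

View pics/c.png

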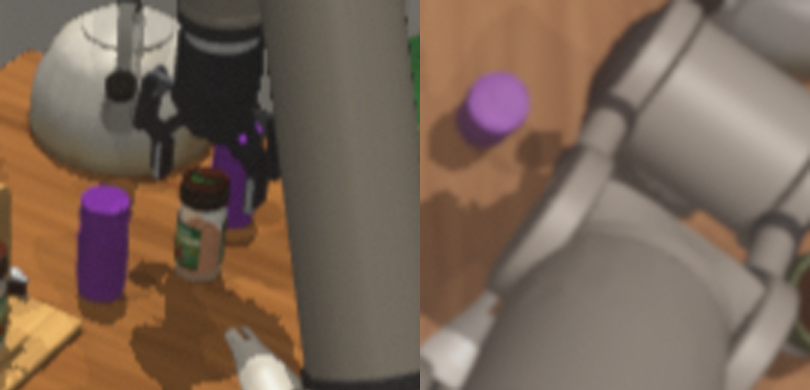

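Both fingertips straddle the jar's cap, at crop (160,170) and (258,195) with the cap at (205,185). Now I'll close the fingers.

Emit:
drive_tool(motion=[0,0,0,0,0.3,0,0,0,0,0.6,0,0,0,0,1,0,0,0,0,1,0,0,0,0,1,0,0,0,0,1,0,0,0,0,1])

```text
clock: 4.58
tool_pos: [455.0, -232.8, 72.9]
orientation: [0.001, 0.71, 0.704, 0.0]
ft_force: [-0.6, 0.9, 5.6]
width: 42.9
```

Run:
```python
from h import *
a,_=viewer.grab_frame('scene')
A=cv2.resize(a[140:280,330:470],None,fx=4,fy=4,interpolation=cv2.INTER_CUBIC)
cv2.imwrite('pics/d.png',A[:,:,::-1]);o=sensors.get_obs();print(o['ft_force'],o['width'])
```

```text
[-1.32707532  0.85716904  6.57653093] 42.49402781130934
```

View pics/d.png

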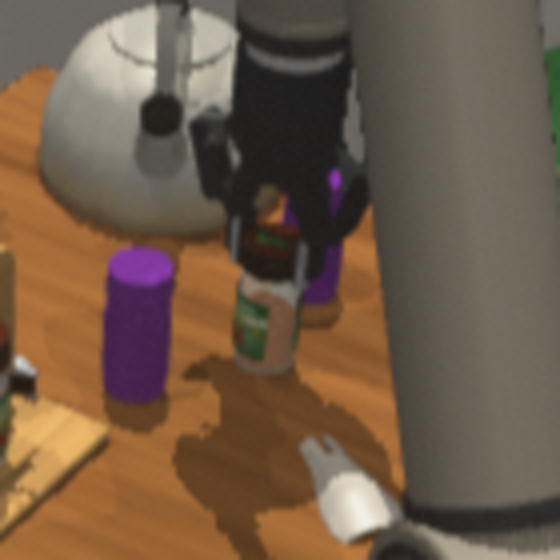

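The jar is gripped by its cap at a width of 42.5 mm. Lifting it.

Emit:
drive_tool(motion=[0,0,-10,0,1,0,0,-25,0,1,0,0,-35,0,1,0,0,-35,0,1,0,0,-25,0,1,0,0,-10,0,1,0,0,0,0,1,0,0,0,0,1])

```text
clock: 5.62
tool_pos: [454.2, -232.3, 211.1]
orientation: [-0.001, 0.71, 0.704, -0.0]
ft_force: [-0.7, -0.5, -1.3]
width: 42.4
```

Emit:
drive_tool(motion=[15,0,0,0,1,30,0,0,0,1,40,0,0,0,1,45,3,0,0,1,45,3,0,0,1,45,3,0,0,1,45,3,0,0,1,45,3,0,0,1,40,3,0,0,1,30,0,0,0,1,12,0,0,0,1,0,0,0,0,1])

```text
clock: 7.12
tool_pos: [475.7, 159.6, 211.9]
orientation: [-0.0, 0.71, 0.704, -0.0]
ft_force: [-0.4, 0.2, -0.7]
width: 42.7
```

Run:
```python
from h import *
o=sensors.get_obs();print(o['tool_pos'],o['ft_force'],o['width'])
a,_=viewer.grab_frame('scene');b,_=viewer.grab_frame('top')
A=cv2.resize(a[120:320,200:400],None,fx=2,fy=2,interpolation=cv2.INTER_CUBIC)
B=cv2.resize(b[130:330,200:400],None,fx=2,fy=2,interpolation=cv2.INTER_CUBIC)
cv2.imwrite('pics/e.png',np.hstack([A,B])[:,:,::-1])
```

```text
[475.6838153  159.5964322  211.85693179] [-0.38195401  0.15883431 -0.70508421] 42.66058190317862
```

View pics/e.png

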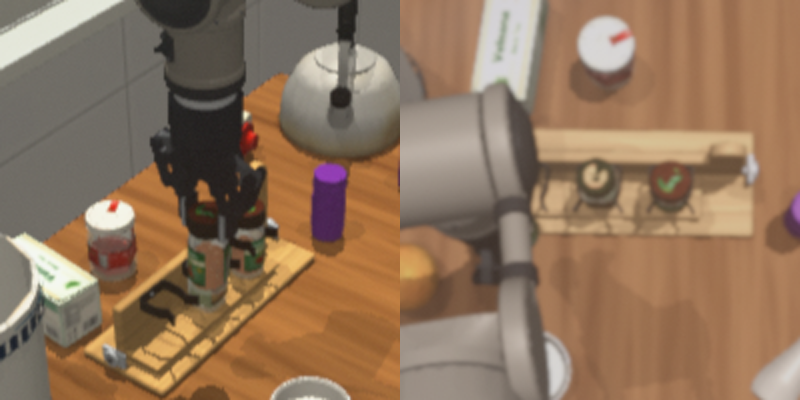

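The jar is held upright in front of the clip, at scene crop (208,265). Lowering to the insertion height, still clear in front.

Emit:
drive_tool(motion=[0,0,15,0,1,0,0,30,0,1,0,0,30,0,1,0,0,23,0,1,0,0,12,0,1,0,0,0,0,1,0,0,0,0,1])

```text
clock: 8.1
tool_pos: [476.9, 159.0, 103.1]
orientation: [0.001, 0.71, 0.704, 0.001]
ft_force: [-0.0, 0.0, -0.7]
width: 42.4
```

Run:
```python
from fit import *
o=sensors.get_obs();print(o['tool_pos'],o['ft_force'],o['width'])
a,d=viewer.grab_frame('scene');i=viewer.camera_info('scene')
P=cloud(d.astype(float),i);np.savez('s1.npz',im=a,d=d)
A=cv2.resize(a[180:320,230:370],None,fx=4,fy=4,interpolation=cv2.INTER_CUBIC)
cv2.imwrite('pics/f.png',A[:,:,::-1])
for r in silhouettes('spice_jar_centre','scene'):
    m=r['mask'];Q=P[m&(d>0)];print(r['conf'],r['rect'],np.percentile(Q,[3,50,97],axis=0).round(1).tolist())
# predicted image of jar axis points
t=o['tool_pos']; print(proj([[t[0],t[1],29],[t[0],t[1],79.5],[t[0],t[1],130]],i))
```

```text
[476.94580284 158.97191277 103.14181649] [-0.03508374  0.04904135 -0.73987949] 42.392974440342584
0.85 [402.6, 179.8, 15.6, 36.5] [[451.3, -336.2, 8.0], [465.7, -307.9, 65.9], [487.4, -298.9, 105.2]]
0.59 [295.0, 257.3, 21.5, 46.4] [[456.1, 146.9, 37.9], [469.5, 173.9, 91.9], [493.3, 182.2, 134.5]]
0.59 [354.5, 205.1, 16.2, 35.6] [[489.9, -165.5, 9.2], [504.0, -138.4, 65.5], [527.9, -129.2, 104.8]]
0.38 [258.0, 200.4, 82.6, 104.0] [[514.4, -66.4, 23.8], [562.4, 162.4, 53.5], [574.2, 212.2, 134.4]]
[[304.9510756  297.3662975 ]
 [304.64129758 281.34572636]
 [304.31723179 264.5862453 ]]
```

View pics/f.png

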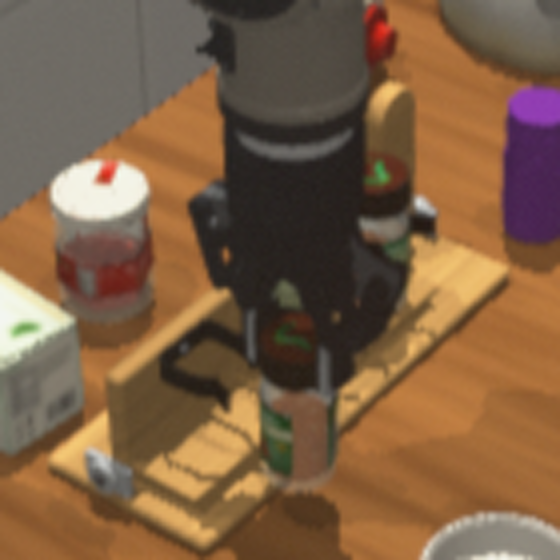

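Run:
```python
from fit import *
i=viewer.camera_info('scene')
z=np.load('s1.npz');P=cloud(z['d'].astype(float),i)
z0=np.load('scene0.npz');P0=cloud(z0['d'].astype(float),i)
def f(P,c,zr,r=16):
    m=(np.hypot(P[...,0]-c[0],P[...,1]-c[1])<r)&(P[...,2]>zr[0])&(P[...,2]<zr[1]);Q=P[m]
    print(c,len(Q),np.median(Q,0).round(1),Q[:,2].std().round(1))
f(P,(477,159),(120,145));f(P0,(536,0),(118,143));f(P0,(454,-232),(90,115));f(P,(536,0),(118,143))
```

```text
(477, 159) 90 [478.8 160.8 132.7] 1.9
(536, 0) 84 [535.1   0.9 128.6] 2.1
(454, -232) 64 [ 451.8 -231.2  102.7] 2.9
(536, 0) 69 [533.   -0.9 128.6] 1.9
```

The held jar's foot is about 4 mm above the ledge, judged against the right jar's cap height. I'll lower it 1 mm, shift left 1 mm and start the insertion.

Emit:
drive_tool(motion=[1,5,1,0,1,0,8,0,0,1,0,6,0,0,1,0,4,0,0,1,0,3,0,0,1,0,0,0,0,1])

```text
clock: 8.95
tool_pos: [502.4, 160.0, 101.2]
orientation: [-0.0, 0.71, 0.704, 0.0]
ft_force: [0.2, -0.3, -0.9]
width: 42.1
```

Emit:
drive_tool(motion=[0,3,0,0,1,0,3,0,0,1,0,3,0,0,1,0,3,0,0,1,0,0,0,0,1])

```text
clock: 9.57
tool_pos: [514.1, 159.8, 101.0]
orientation: [-0.0, 0.71, 0.704, -0.0]
ft_force: [-2.9, 0.8, -2.3]
width: 42.9
```

Emit:
drive_tool(motion=[0,3,-0.5,0,1,0,3,0,0,1,0,0,0,0,1])

```text
clock: 9.95
tool_pos: [521.0, 159.7, 101.9]
orientation: [0.0, 0.71, 0.704, 0.001]
ft_force: [-1.4, 0.2, -3.5]
width: 42.8
```

Emit:
drive_tool(motion=[0,3,0,0,1,0,3,0,0,1,0,0,0,0,1])

```text
clock: 10.32
tool_pos: [527.0, 159.7, 101.9]
orientation: [0.0, 0.71, 0.704, 0.001]
ft_force: [-0.1, -0.7, -1.1]
width: 42.6
```

Emit:
drive_tool(motion=[0,3,0,0,1,0,3,0,0,1,0,0,0,0,1])

```text
clock: 10.7
tool_pos: [533.4, 159.7, 102.1]
orientation: [0.001, 0.71, 0.704, 0.001]
ft_force: [1.5, 0.5, -2.4]
width: 42.7
```

Emit:
drive_tool(motion=[0,2,0,0,1,0,1,0,0,1,0,0,0,0,1])

```text
clock: 11.08
tool_pos: [535.5, 159.6, 101.8]
orientation: [0.0, 0.71, 0.704, 0.0]
ft_force: [0.3, 0.8, -1.6]
width: 42.5
```

Run:
```python
from fit import *
a,d=viewer.grab_frame('scene');i=viewer.camera_info('scene');np.savez('s2.npz',im=a,d=d)
A=cv2.resize(a[180:320,230:370],None,fx=4,fy=4,interpolation=cv2.INTER_CUBIC)
cv2.imwrite('pics/g.png',A[:,:,::-1])
o=sensors.get_obs();print(o['tool_pos'],o['ft_force'],o['torque'],o['width'])
```

```text
[535.53322805 159.6309419  101.86268904] [ 1.17881995  1.21547154 -1.0541244 ] [ 0.10623846 -0.15185811  0.00847126] 42.39893747149273
```

View pics/g.png

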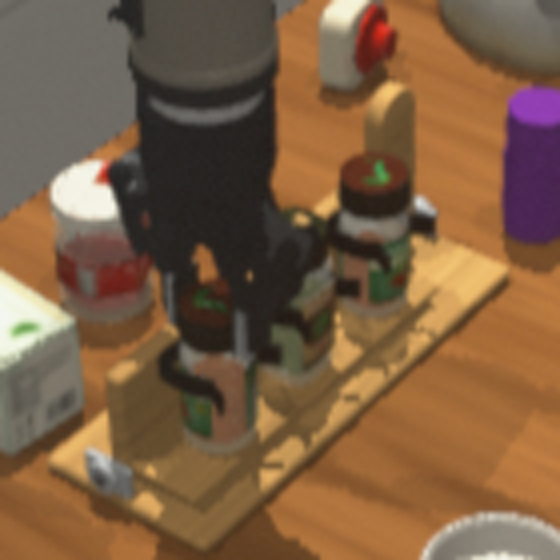

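The jar is inside the clip, with the band round it at crop (195,380). I'll press gently until it meets the back pad.

Emit:
drive_tool(motion=[0,1,0,0,1,0,0,0,0,1,0,0,0,0,1])

```text
clock: 11.5
tool_pos: [536.3, 159.6, 101.8]
orientation: [0.0, 0.71, 0.704, -0.0]
ft_force: [0.7, 1.1, -1.3]
width: 42.3
```

Emit:
drive_tool(motion=[0,1,0,0,1,0,0,0,0,1,0,0,0,0,1])

```text
clock: 11.88
tool_pos: [537.2, 159.6, 101.7]
orientation: [0.0, 0.71, 0.704, -0.0]
ft_force: [0.1, 0.6, -1.6]
width: 42.7
```

Emit:
drive_tool(motion=[0,1,0,0,1,0,0,0,0,1,0,0,0,0,1])

```text
clock: 12.25
tool_pos: [538.3, 159.6, 101.7]
orientation: [0.0, 0.71, 0.704, -0.0]
ft_force: [0.3, -0.5, -1.9]
width: 42.7
```

Emit:
drive_tool(motion=[0,1,0,0,1,0,0,0,0,1,0,0,0,0,1])

```text
clock: 12.62
tool_pos: [539.0, 159.6, 101.7]
orientation: [-0.0, 0.71, 0.704, -0.0]
ft_force: [-0.8, -0.1, -1.0]
width: 42.8
```

Emit:
drive_tool(motion=[0,1,0,0,1,0,0,0,0,1,0,0,0,0,1])

```text
clock: 13.0
tool_pos: [539.2, 159.6, 101.7]
orientation: [-0.001, 0.71, 0.704, -0.001]
ft_force: [-4.9, 0.1, 1.7]
width: 42.4
```

Run:
```python
from fit import *
a,d=viewer.grab_frame('scene');i=viewer.camera_info('scene')
P=cloud(d.astype(float),i);P0=cloud(np.load('scene0.npz')['d'].astype(float),i)
def f(P,c,zr,r=16):
    m=(np.hypot(P[...,0]-c[0],P[...,1]-c[1])<r)&(P[...,2]>zr[0])&(P[...,2]<zr[1]);Q=P[m]
    print(c,len(Q),np.median(Q,0).round(1),Q[:,2].std().round(1))
f(P,(538,160),(120,145));f(P,(536,0),(118,143))
def face(P,y0,y1,z0,z1):
    m=(P[...,0]>552)&(P[...,0]<590)&(P[...,1]>y0)&(P[...,1]<y1)&(P[...,2]>z0)&(P[...,2]<z1);Q=P[m]; print('face',len(Q),np.median(Q,0).round(1))
for Pp in(P0,P): face(Pp,188,212,45,80); face(Pp,-78,-42,105,135)
o=sensors.get_obs();print(o['tool_pos'],o['ft_force'],o['torque'])
```

```text
(538, 160) 79 [539.4 162.  131.8] 1.8
(536, 0) 81 [534.6   1.4 128.8] 1.9
face 90 [565.9 202.4  60.7]
face 96 [563.4 -54.9 122.5]
face 92 [565.7 201.5  63.5]
face 100 [563.1 -53.2 121.8]
[539.21760239 159.57538142 101.67308518] [-5.19217076  0.66671598  1.95023428] [0.13542395 0.89994208 0.03053669]
```

Emit:
drive_tool(motion=[0,0.7,0,0,1,0,0,0,0,1,0,0,0,0,1,0,0,0,0,1])

```text
clock: 13.55
tool_pos: [539.3, 159.6, 101.6]
orientation: [-0.001, 0.71, 0.704, -0.001]
ft_force: [-6.7, 1.2, 3.7]
width: 42.9
```

Emit:
drive_tool(motion=[0,0,0,0,0.5,0,0,0,0,0.4,0,0,0,0,0.3,0,0,0,0,0.3,0,0,0,0,0.3,0,0,0,0,0.3])

```text
clock: 14.3
tool_pos: [541.1, 159.5, 101.8]
orientation: [0.0, 0.71, 0.704, 0.0]
ft_force: [-0.0, 0.2, -0.7]
width: 59.7
```

Run:
```python
from fit import *
a,d=viewer.grab_frame('scene');i=viewer.camera_info('scene')
A=cv2.resize(a[180:320,230:370],None,fx=4,fy=4,interpolation=cv2.INTER_CUBIC)
cv2.imwrite('pics/k.png',A[:,:,::-1])
o=sensors.get_obs();print(o['tool_pos'],o['ft_force'],o['torque'],o['width'])
```

```text
[540.98767098 159.50756314 101.76633531] [-0.45249144 -0.12372695  0.12268296] [-0.00955258 -0.03150396 -0.00152713] 59.80020401022127
```

View pics/k.png

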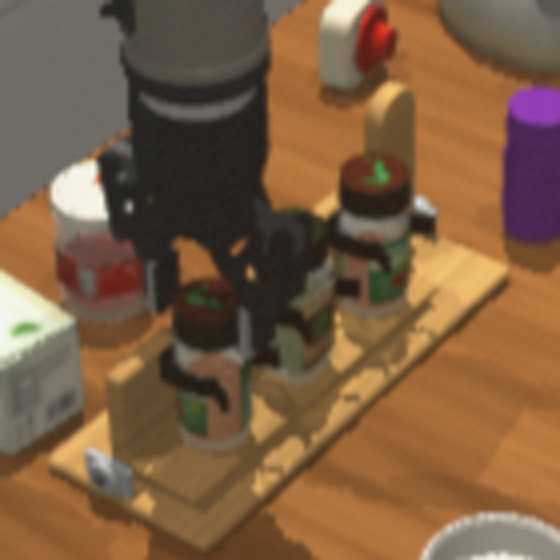

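The fingers are off the cap and the jar stays in the clip at crop (210,370). I'll back up and check from the cameras.

Emit:
drive_tool(motion=[0,0,-15,0,0.3,0,0,-35,0,0.3,0,0,-35,0,0.3,0,0,-20,0,0.6,-40,-10,0,0,1,-50,-20,0,0,1,-50,-25,0,0,1,-45,-10,0,0,1,-30,0,0,0,1,0,0,0,0,1])

```text
clock: 15.6
tool_pos: [474.2, -56.6, 207.9]
orientation: [0.001, 0.711, 0.703, 0.0]
ft_force: [0.0, 1.1, 0.4]
width: -0.2
```

```bash
cat > chk.py <<'E'
from fit import *
import sys
tag=sys.argv[1]
o=sensors.get_obs();print(o['clock'],o['tool_pos'],o['ft_force'],o['width'])
ims=[]
for n in('scene','top'):
    a,d=viewer.grab_frame(n);i=viewer.camera_info(n);np.savez(f'{n}_{tag}.npz',im=a,d=d)
    P=cloud(d.astype(float),i)
    c=a[180:320,230:370] if n=='scene' else a[170:270,230:400]
    ims.append(cv2.resize(c,(395,int(395*c.shape[0]/c.shape[1])),interpolation=cv2.INTER_CUBIC))
    for nm,cc in(('left',(538,160)),('mid',(538,80)),('right',(536,0))):
        m=(np.hypot(P[...,0]-cc[0],P[...,1]-cc[1])<28)&(P[...,2]>120)&(P[...,2]<143);Q=P[m]
        if len(Q)>10:
            zt=np.percentile(Q[:,2],70);Q=Q[abs(Q[:,2]-zt)<4];(x,y),r=cv2.minEnclosingCircle(Q[:,:2].astype(np.float32))
            print(n,nm,len(Q),np.mean(Q,0).round(1),round(x,1),round(y,1),round(r,1))
h=max(len(x) for x in ims);ims=[np.vstack([x,np.zeros((h-len(x),395,3),np.uint8)]) for x in ims]
cv2.imwrite(f'pics/{tag}.png',np.hstack(ims)[:,:,::-1])
E
python3 chk.py m1
```

```text
15.6 [474.20215863 -56.56134735 207.90872565] [0.03073307 1.05074998 0.40772107] -0.18695750183001192
scene left 189 [538.5 161.6 131.2] 537.5 161.4 23.9
scene mid 150 [538.8  82.8 133.8] 539.9 81.9 23.4
scene right 154 [536.4   3.4 128.2] 536.0 2.0 25.3
top left 294 [537.4 158.8 130.9] 537.8 158.7 21.8
top mid 260 [537.8  79.7 133.8] 538.0 80.4 20.7
```

View pics/m1.png

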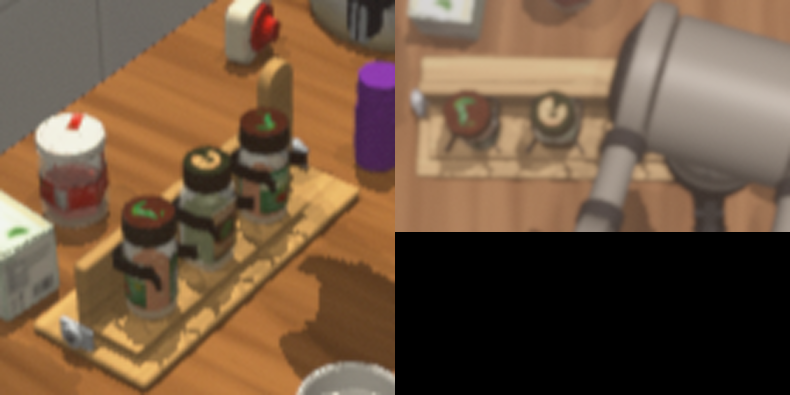

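The left jar's cap is at (537.6,158.8). That is in line with its neighbours and within about 1 mm of the predicted seat. It hangs about 2.5 mm over the ledge. Next I'll bring the closed fingers in front of the tab.

Emit:
drive_tool(motion=[-4,5,15,0,1,0,10,30,0,1,0,10,30,0,1,0,3,15,0,1,0,0,6,0,1,0,10,0,0,1,0,10,0,0,1,0,10,0,0,1,0,0,0,0,1])

```text
clock: 16.82
tool_pos: [533.0, -59.5, 111.1]
orientation: [0.001, 0.71, 0.704, 0.0]
ft_force: [-0.8, 0.2, -0.5]
width: 0.0
```

```bash
python3 chk.py m2
```

```text
16.825 [532.96231525 -59.50957918 111.10233235] [-0.77226583  0.21000462 -0.45409719] 0.010823916311938627
scene left 194 [538.4 161.5 131.2] 538.8 160.2 25.2
scene mid 151 [538.5  82.7 134. ] 540.3 81.9 24.7
scene right 150 [536.7   2.6 128.3] 539.3 1.5 25.5
top left 289 [537.3 158.9 131. ] 537.7 159.0 21.9
top mid 255 [538.   79.5 133.6] 537.8 79.4 20.5
top right 138 [533.7  -9.7 128.1] 535.0 -4.7 20.7
```

View pics/m2.png

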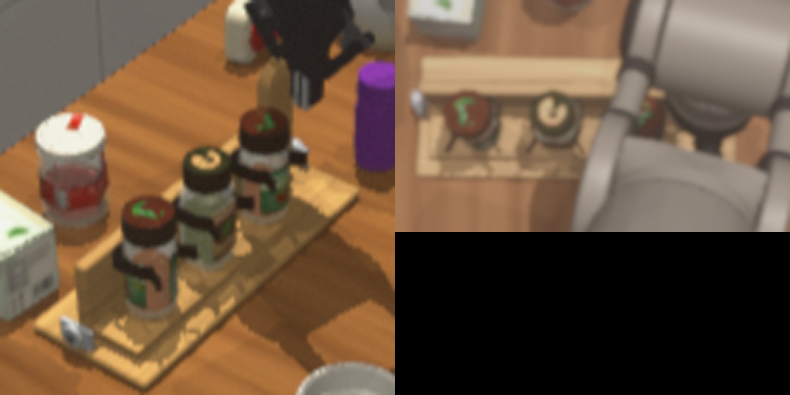

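Emit:
drive_tool(motion=[0,4,0,0,1,0,4,0,0,1,0,3,0,0,1,0,0,0,0,1])

```text
clock: 17.42
tool_pos: [543.2, -59.5, 110.7]
orientation: [0.0, 0.71, 0.704, 0.0]
ft_force: [0.1, 0.4, -0.1]
width: 0.1
```

Emit:
drive_tool(motion=[0,2,0,0,1,0,2,0,0,1,0,2,0,0,1,0,0,0,0,1])

```text
clock: 17.92
tool_pos: [547.6, -59.5, 110.7]
orientation: [-0.001, 0.71, 0.704, -0.001]
ft_force: [-5.8, -0.4, 3.3]
width: 0.2
```

Emit:
drive_tool(motion=[0,2,0,0,1,0,2,0,0,1,0,2,0,0,1,0,0,0,0,1])

```text
clock: 18.42
tool_pos: [552.8, -59.6, 110.9]
orientation: [-0.002, 0.71, 0.704, -0.002]
ft_force: [-9.3, -1.0, 8.0]
width: 0.2
```

Run:
```python
from h import *
o=sensors.get_obs();print(o['tool_pos'],o['ft_force'],o['torque'])
a,d=viewer.grab_frame('scene')
A=cv2.resize(a[150:260,270:380],None,fx=5,fy=5,interpolation=cv2.INTER_CUBIC)
cv2.imwrite('pics/n.png',A[:,:,::-1])
```

```text
[552.75917084 -59.5683326  110.93562959] [-9.33696223 -0.99478312  8.02244029] [-0.10525404  1.43127259 -0.03794056]
```

View pics/n.png

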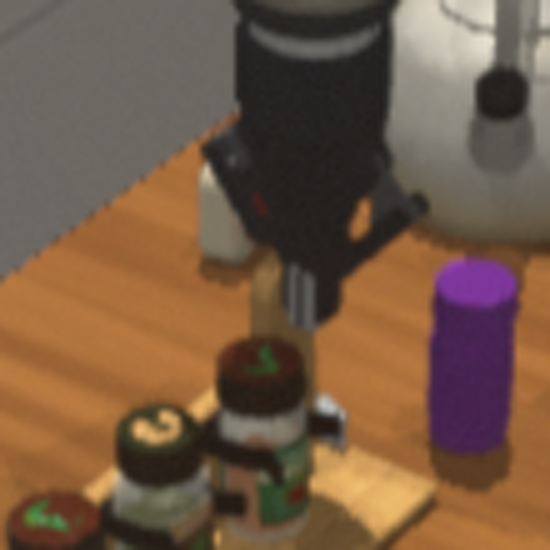

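The sloping finger link meets the tab's top edge, at crop (270,260), hence the upward force. I'll back off and raise the tip so that only the tip pushes.

Emit:
drive_tool(motion=[0,-5,0,0,1,0,-10,0,0,1,0,0,-8,0,1,0,0,-8,0,1,0,0,0,0,1])

```text
clock: 19.1
tool_pos: [540.9, -59.6, 127.9]
orientation: [0.001, 0.71, 0.704, 0.001]
ft_force: [0.9, -0.3, -0.6]
width: 0.0
```

Emit:
drive_tool(motion=[0,5,0,0,1,0,5,0,0,1,0,3,0,0,1,0,2,0,0,1,0,0,0,0,1])

```text
clock: 19.73
tool_pos: [553.5, -59.5, 126.5]
orientation: [-0.001, 0.71, 0.704, -0.001]
ft_force: [-6.5, -1.0, 4.0]
width: -0.3
```

Emit:
drive_tool(motion=[0,2,0,0,1,0,2,0,0,1,0,2,0,0,1,0,2,0,0,1,0,0,0,0,1])

```text
clock: 20.35
tool_pos: [560.9, -59.6, 126.3]
orientation: [-0.002, 0.71, 0.704, -0.002]
ft_force: [-8.0, -1.4, 3.4]
width: -0.3
```

```bash
cat > tilt.py <<'E'
from fit import *
import sys
from scipy.optimize import brentq
o=sensors.get_obs();print(o['clock'],o['tool_pos'].round(1),o['ft_force'].round(1))
H=0
for n,f0 in(('scene','scene_m1.npz'),('top','top_m1.npz')):
    a,d=viewer.grab_frame(n);i=viewer.camera_info(n);P=cloud(d.astype(float),i);P0=cloud(np.load(f0)['d'].astype(float),i)
    if n=='scene': cv2.imwrite(f'pics/{sys.argv[1]}.png',cv2.resize(a[150:290,240:380],None,fx=4,fy=4,interpolation=cv2.INTER_CUBIC)[:,:,::-1])
    for r0 in ((186,212),(108,130)):
        out=[]
        for Pp in(P0,P):
            m=(Pp[...,1]>r0[0])&(Pp[...,1]<r0[1])&(Pp[...,2]>38)&(Pp[...,2]<84)&(Pp[...,0]>550)&(Pp[...,0]<620)
            Q=Pp[m]
            if len(Q)>15:
                x,z=Q[:,0],Q[:,2]; k=np.ones(len(x),bool)
                for _ in range(5):
                    pf=np.polyfit(z[k],x[k],1);r=abs(np.polyval(pf,z)-x);k=r<max(2.5,2*np.median(r))
                out.append((round(float(np.arctan(pf[0])),3),int(k.sum())))
        print(n,'face',r0,out)
    # ICP-like: rotate upright ref cap cloud about hinge, match top z of left two caps
    for nm,yc in(('left',160),('mid',80)):
        m=(abs(P[...,1]-yc)<26)&(P[...,2]>100)&(P[...,0]>500)&(P[...,0]<640)
        m0=(abs(P0[...,1]-yc)<26)&(P0[...,2]>100)&(P0[...,0]>500)&(P0[...,0]<640)
        if m.sum()>30: print(n,nm,'mean',P0[m0].mean(0).round(1),P[m].mean(0).round(1),'zmax',np.percentile(P0[m0][:,2],97).round(1),np.percentile(P[m][:,2],97).round(1))
E
python3 tilt.py p1
```

```text
20.35 [560.9 -59.6 126.3] [-8.  -1.4  3.4]
scene face (186, 212) [(-0.01, 102), (0.103, 114)]
scene face (108, 130) []
scene left mean [534.2 166.7 123. ] [543.9 166.7 124. ] zmax 134.1 136.8
scene mid mean [534.7  87.5 123. ] [544.7  87.8 124.2] zmax 136.6 139.5
top face (186, 212) [(0.006, 35), (0.107, 43)]
top face (108, 130) [(0.004, 40), (0.104, 56)]
top left mean [535.6 157.4 128.6] [545.4 157.1 129.7] zmax 134.2 137.9
top mid mean [535.6  78.5 129.3] [544.7  78.3 129.9] zmax 136.8 139.9
```

View pics/p1.png

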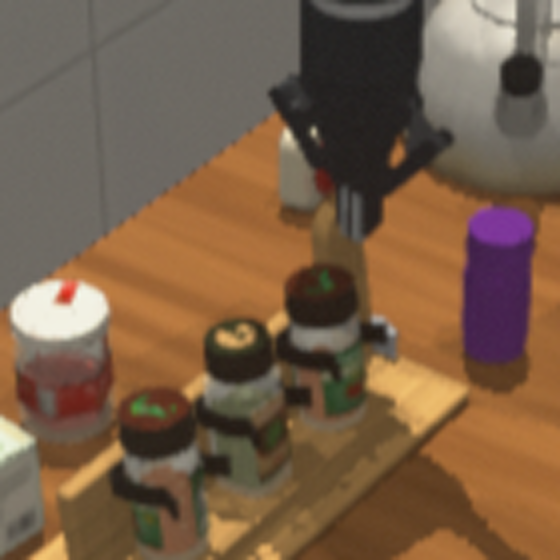

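The board leans 0.105 with the jars fine. Pushing on in small steps and lowering slightly along the arc.

Emit:
drive_tool(motion=[0,2,0.3,0,1,0,2,0.3,0,1,0,2,0.3,0,1,0,2,0.4,0,1,0,2,0.4,0,1,0,2,0.4,0,1,0,2,0.5,0,1,0,2,0.5,0,1,0,0,0,0,1])

```text
clock: 21.58
tool_pos: [578.0, -59.9, 124.1]
orientation: [-0.001, 0.71, 0.704, -0.001]
ft_force: [-6.0, 0.4, 7.1]
width: 0.2
```

```bash
python3 tilt.py p2
```

```text
21.575 [578.  -59.9 124.1] [-6.   0.4  7.1]
scene face (186, 212) [(-0.01, 102), (0.271, 133)]
scene face (108, 130) []
scene left mean [534.2 166.7 123. ] [555.7 166.8 123.5] zmax 134.1 140.3
scene mid mean [534.7  87.5 123. ] [556.2  87.3 123.5] zmax 136.6 142.4
top face (186, 212) [(0.006, 35), (0.246, 76)]
top face (108, 130) [(0.004, 40), (0.243, 85)]
top left mean [535.6 157.4 128.6] [557.6 157.4 128.5] zmax 134.2 140.6
top mid mean [535.6  78.5 129.3] [557.   78.9 128.5] zmax 136.8 142.4
```

View pics/p2.png

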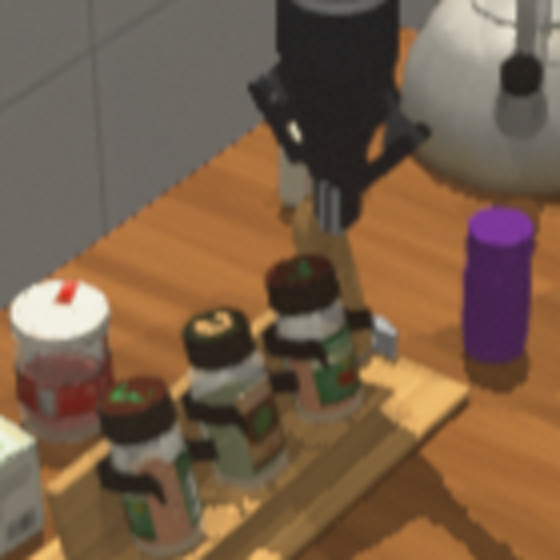

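Emit:
drive_tool(motion=[0,2,0.3,0,1,0,2,0.4,0,1,0,2,0.4,0,1,0,2,0.5,0,1,0,2,0.5,0,1,0,2,0.5,0,1,0,2,0.5,0,1,0,2,0.5,0,1,0,0,0,0,1])

```text
clock: 22.8
tool_pos: [593.7, -60.0, 120.0]
orientation: [-0.001, 0.71, 0.704, -0.001]
ft_force: [-5.9, -0.6, 4.8]
width: -0.2
```

```bash
python3 tilt.py p3
```

```text
22.8 [593.7 -60.  120. ] [-5.9 -0.6  4.8]
scene face (186, 212) [(-0.01, 102), (0.409, 162)]
scene face (108, 130) []
scene left mean [534.2 166.7 123. ] [566.5 166.1 121.9] zmax 134.1 141.3
scene mid mean [534.7  87.5 123. ] [567.5  86.6 122. ] zmax 136.6 142.8
top face (186, 212) [(0.006, 35), (0.381, 101)]
top face (108, 130) [(0.004, 40), (0.402, 113)]
top left mean [535.6 157.4 128.6] [568.9 157.5 126.3] zmax 134.2 141.7
top mid mean [535.6  78.5 129.3] [569.2  78.6 126.7] zmax 136.8 143.3
```

Emit:
drive_tool(motion=[0,2,0.5,0,1,0,2,0.5,0,1,0,1,0.2,0,1,0,0,0,0,1,0,0,0,0,1])

```text
clock: 23.52
tool_pos: [598.2, -60.0, 118.4]
orientation: [-0.002, 0.71, 0.704, -0.002]
ft_force: [-7.1, -0.7, 3.4]
width: -0.0
```

Emit:
drive_tool(motion=[0,-2,0,0,1,0,-5,0,0,1,0,-20,0,0,1,0,-30,-20,0,1,-10,-40,-30,0,1,-40,-40,-30,0,1,-50,-30,-20,0,1,-50,0,0,0,1,0,0,0,0,1])

```text
clock: 24.65
tool_pos: [432.4, -210.4, 218.6]
orientation: [0.001, 0.712, 0.702, -0.0]
ft_force: [-0.2, 0.1, 0.4]
width: 0.0
```

```bash
python3 tilt.py p4; python3 chk.py m4; python3 tilt.py p5
```

```text
24.65 [ 432.4 -210.4  218.6] [-0.2  0.1  0.4]
scene face (186, 212) [(-0.01, 102), (0.434, 151)]
scene face (108, 130) []
scene left mean [534.2 166.7 123. ] [570.2 165.6 121.5] zmax 134.1 141.4
scene mid mean [534.7  87.5 123. ] [570.8  86.4 121.7] zmax 136.6 142.8
top face (186, 212) [(0.006, 35), (0.441, 115)]
top face (108, 130) [(0.004, 40), (0.429, 112)]
top left mean [535.6 157.4 128.6] [572.5 157.3 125.9] zmax 134.2 142.3
top mid mean [535.6  78.5 129.3] [572.2  78.7 125.5] zmax 136.8 143.3
24.75 [ 432.35234391 -207.51141026  217.99319777] [-0.92614195  0.3811877  -0.46589738] 0.1292856740471497
scene left 21 [563.1 160.9 129.3] 563.0 159.5 9.8
scene mid 8 [563.8  79.9 129.2] 564.1 80.5 4.2
scene right 17 [560.    1.7 129.5] 560.0 2.7 10.5
top left 23 [562.1 157.6 131.3] 563.6 157.9 9.4
top mid 16 [563.3  78.4 129.2] 562.5 80.0 8.6
top right 31 [ 5.594e+02 -3.000e-01  1.285e+02] 560.4 0.8 10.7
24.85 [ 432.6 -206.5  217.9] [ 0.3  0.3 -0.7]
scene face (186, 212) [(-0.01, 102), (0.458, 159)]
scene face (108, 130) []
scene left mean [534.2 166.7 123. ] [570.1 165.8 121.4] zmax 134.1 141.0
scene mid mean [534.7  87.5 123. ] [571.2  86.5 121.5] zmax 136.6 142.9
top face (186, 212) [(0.006, 35), (0.433, 105)]
top face (108, 130) [(0.004, 40), (0.427, 116)]
top left mean [535.6 157.4 128.6] [572.1 157.4 125.4] zmax 134.2 142.0
top mid mean [535.6  78.5 129.3] [572.2  79.2 125.7] zmax 136.8 142.6
```

View pics/p5.png

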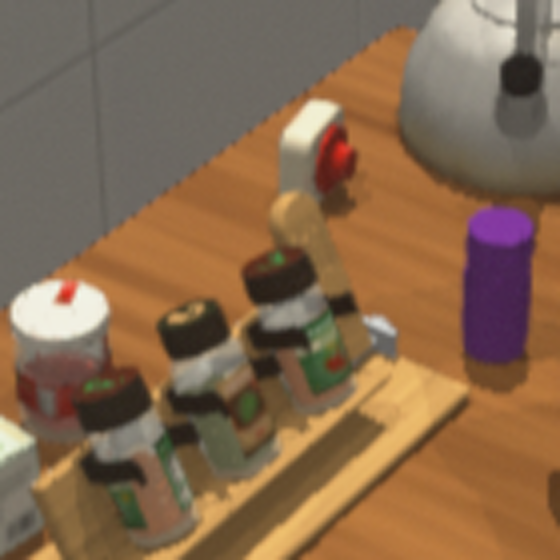

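View pics/m4.png

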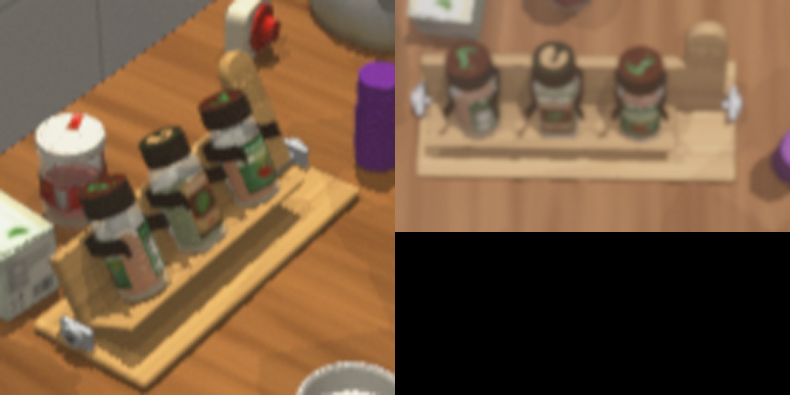

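Emit:
drive_tool(motion=[0,0,-10,0,1,0,0,0,0,1,0,0,0,0,1,0,0,0,0,1])

```text
clock: 25.45
tool_pos: [432.5, -207.4, 228.1]
orientation: [-0.0, 0.71, 0.704, -0.0]
ft_force: [-0.2, -0.0, -0.4]
width: 0.5
```

```bash
python3 tilt.py p6; python3 -c "
from h import *
print(order.close_job())"
```

```text
25.45 [ 432.5 -207.4  228.1] [-0.2 -0.  -0.4]
scene face (186, 212) [(-0.01, 102), (0.426, 158)]
scene face (108, 130) []
scene left mean [534.2 166.7 123. ] [570.1 165.5 121.6] zmax 134.1 141.0
scene mid mean [534.7  87.5 123. ] [571.2  86.2 121.7] zmax 136.6 142.1
top face (186, 212) [(0.006, 35), (0.45, 110)]
top face (108, 130) [(0.004, 40), (0.441, 115)]
top left mean [535.6 157.4 128.6] [572.  157.3 125.2] zmax 134.2 142.2
top mid mean [535.6  78.5 129.3] [572.1  78.7 125.6] zmax 136.8 142.8
the job is handed in; nothing more can be done
None
```

The loose spice jar is snapped into the left clip and the board is leaned back about 25 degrees. I handed the job in at about 25.5 s; it reports no verdict.

- **Jar:** I gripped it by the cap, front and back, and pushed it into the empty clip until it met the back pad at about 6.7 N, with the board still upright. Afterwards its cap was in line with the other two jars and within about 1 mm of the expected seat. It hangs roughly 2.5 mm above the ledge.
- **Board:** I pushed the grip tab back with closed fingers. On the first push the finger's sloping link caught the tab's top edge, at about 9 N back and 8 N up. I backed off, raised the tip and pushed again.
- **Last checks:** Both cameras put the lean at 0.43 to 0.45 rad, steady over repeated looks after letting go. The pictures show all three jars in their clips. The arm is clear of everything, with force readings near zero.
- **Disagreements:** The two cameras differed by about 2 to 3 mm in position. After the lean I did not re-measure the jars' seat offsets; I judged them from the pictures and from cap positions that moved evenly for the left and middle jars.

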